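Stock cubes from the drawer behind the jam and the pepper

TASK

We need the stock cubes for the soup: the small navy-blue box lies in the wooden drawer under the wire shelf, but the jam jar and the pepper mill stand in the drawer's way. Set both of them aside upright on the worktop, well clear of the drawer (a hand's breadth or more from where they stood), then open the drawer, take the navy-blue box out and lay it flat on its base in the free half of the steel tray, beside the garlic. Then push the drawer fully shut and stand the jam jar and the pepper mill each back exactly where it stood; leave the white-and-green packet in the drawer and the garlic in the tray as they are, and do not knock the jar or the mill over.

Things in the scene. Friction and masses are not known exactly. Their poses are not given: they have to be found in the camera images.
- jar: jam jar, glass with red jam and a round grey screw lid, closed: about 63 mm across (the lid is 64 mm across, from 83 to 94 mm height; the glass body 58 to 65 mm), 94 mm high, about 0.4 kg. Origin: centre of its underside; z up. Stands on the worktop (z = 0) in front of the drawer, left or right of the handle.
- mill: pepper mill, dark brown wood with a small steel knob on top: round, 170 mm high, 0.18 kg; body at most 58 mm across up to 122 mm height, head 49 mm across from 123 to 159 mm (grip it firmly there). Origin: centre of its underside; z up. Stands on the worktop (z = 0) in front of the drawer, on the other side of the handle than the jar, about 108 mm from it centre to centre.
- stock: box of stock cubes, navy blue with a picture of a soup bowl: 34 mm along its x, 52 mm along its y, 29 to 32 mm high, 0.03 kg; at least 30 mm free on either side of it. Origin: centre of its underside; z up. Lies on the drawer's floor, left or right, seen from above through the wires of the shelf; its 52 mm side runs about along the drawer's travel, its 34 mm side across it.
- packet: small white packet with green print: 36 mm along its x, 60 mm along its y, 15 to 17 mm high. Origin: centre of its underside. Lies in the drawer beside the navy-blue box, about 69 mm from it centre to centre; it stays there.
- riser: low shelf of black steel wire, fixed: 190 mm deep (its x), 200 wide (its y), 80 high, front at x = -95 mm, a tin on it at the back. Origin: centre of its underside, on the worktop. In it a wooden drawer: inside 170 wide, 165 long, floor 17 mm above the worktop, sides 48, front 62 high. Both boxes lie 45 mm behind the drawer's front face; with the drawer 130 mm out they can be taken from above.
- drawer (a joint): the drawer's slide, m: 0 = fully shut (as at the start), grows as it is pulled out along the shelf's own -x, stops at 0.14. It runs with about 1 to 2 N of friction and stays where it is left.
- drawer_handle (a point): middle of the drawer's steel bar handle: bar 10 mm thick, 66 mm long (across the shelf), axis 33 mm in front of the drawer's face and 42 mm above the worktop, on two stays 44 mm apart (gap behind the bar, between the stays: 36 mm wide, 28 mm deep). Pinch it from above, one finger in front, one behind. Moves with the drawer; axes as the shelf's.
- tray: steel prep tray with a rolled rim, fixed to the worktop: 160 mm along its x, 100 mm along its y, rim 19 mm high; inside floor 150 x 90 mm, 3 mm above the worktop. Origin: centre of its underside. The garlic lies in its +x half (the far one); the -x half is free, its middle at about x = -36 mm in the tray's frame.
- garlic: bulb of garlic, about 60 mm across and 58 mm high, lying in the far half of the tray; it stays there. Origin: centre of its underside.
Not all that is in view belongs to the job. Leave any pink look-alike of the jar alone.

How it is judged (in metres and radians):
On the way, in this order (a step that is already met when the one before it is completed fails the run):
1. the jam jar and the pepper mill both stand upright and released on the worktop, each at least 8 cm from where it stood, the drawer still shut (distance of each of jar, mill from where it was at the start of the episode above 0.08 m and angle between each of jar, mill's own z axis and vertical below 0.12 rad and height (world z) of each of jar, mill below 0.012 m and contact force between each of jar, mill and the fingers below 0.05 N and value of joint drawer below 0.02 m), for 0.2 s.
2. the navy-blue box lies flat and released in the free half of the tray (x of stock in the frame of tray between -0.062 and -0.004 m and y of stock in the frame of tray between -0.034 and 0.034 m and z of stock in the frame of tray below 0.009 m and angle between stock's own z axis and vertical below 0.12 rad and contact force between stock and the fingers below 0.05 N), for 0.2 s.
At the end, for the whole second after the job is handed in: Drawer shut to 6 mm; jar and mill upright, each within 15 mm of its start; navy box flat, released in the tray's free half (centre 4 to 62 mm from the tray's middle, within 34 mm of its long axis); packet and garlic within 25 mm of their starts; all at rest (all of step 2 and value of joint drawer below 0.006 m and distance of each of jar, mill from where it was at the start of the episode below 0.015 m and angle between each of jar, mill's own z axis and vertical below 0.08 rad and linear speed of each of jar, mill, stock below 0.02 m/s and distance of each of packet, garlic from where it was at the start of the episode below 0.025 m); the robot touches nothing.
It fails at once if the jam jar or the pepper mill is knocked over (tilted by more than about 35 degrees) (angle between any of jar, mill's own z axis and vertical above 0.6 rad).
It also fails if it takes over 125 s, if anything falls off the work surface, if the arm or the gripper's body presses on something with over 40 N, if the wrist force passes 120 N, or if a joint passes its speed limit or range.

ROBOT

A 6-joint arm with a two-finger parallel gripper is mounted at the origin on a cart in front of the work surface, level with it; the furniture and walls round the work are solid. World frame = base frame: x ahead of the robot, y to its left, z up, the work surface at z = 0. Lengths are in m, angles in degrees, forces in N, time in s.
With the tool pointing down it reaches from about 0.4 to 0.825 m from the base axis. Payload 7 kg.
Tool frame: the origin (TCP) lies midway between the tips of the shut fingers; the grasp point (between the pads) lies 19 mm behind it; z points along the fingers, y is the line along which they close (so a half turn about z gives the same grasp; the last joint's range is limited). The gripper opens to 88 mm and grips with 3 to 60 N. Pads are 19 mm wide; open, the fingers measure 130 mm over their backs; the gripper's body (78 mm by 193 mm) begins 47 mm behind the grasp point.
Start: joints at [82.111, 20.546, 0.682, 0, -70.136, -16.507], TCP at [0.279, 0.615, 0.227] pointing down, gripper open.
Joint ranges: [-176.03, 176.03], [-82.01, 121.73], [-58.28, 71.71], [-173.87, 95.51], [-174.79, -0.11], [-173.66, 173.66]. Speed limits (degrees/s): [136.94, 136.94, 172.46, 180, 180, 180].

INTERFACE

Orientations are given as [roll, pitch, yaw] about the fixed x, y, z axes, in that order (R = Rz(yaw) Ry(pitch) Rx(roll)).
In Python, from plant import ctrl gives the robot as it stands. The module is installed in compiled form; this text tells all that it offers.
- The arm moves only by the tool play_rows, never from a script. Its argument "commands" is a list that holds one entry, the list of rows, each a list of 7 numbers: the turn, a rotation vector about the tool's x, y, z in rad, then the shift along the tool's x, y, z in cm, then the finger opening in cm, from 0 to 8.76. In form: [[[ax, ay, az, x, y, z, grip], ...]]. A call has 1 to 8 rows; each row is the pose to reach, as a shift and turn from the pose commanded when the call began, along the tool's axes at that moment; what a row does not reach only later rows make up. A row lasts 1/12 s, in which the tool goes at most 41.7 mm and 7.16 degrees, less where a joint would pass 70% of its speed; a pose out of reach is approached as far as the arm can. A call with a gripper value outside its range is refused whole. The fingers move at their own pace and stop on an object; the grip force is fixed at half the most. Time passes only in rows, so rows that repeat a pose let the fingers close. It gives the time, the measured TCP pose, the force, the opening and the grip force at its end, in the units of the state.
- ctrl.get_obs(): the state, without advancing time (a new reading comes with each control period).
- ctrl.snapshot(name): name is "side" or "top"; returns a dict with "color" (400x640x3 uint8, red, green, blue), "camera_matrix" (3x3 intrinsics, pixels), "origin" and "rotation" of the camera in the world. Camera axes: x right, y down, z forward; pixel columns grow to the right and rows downward; lengths in m; the calibration is good to about 2 mm. A picture is of the moment at which its call begins. There is no depth.
- ctrl.close_job(): hands the job in; it is judged then, once.
Trained networks look in a picture, given as the dict that the camera call returned (one of the last four; its "shot" number tells which), for a name from the list of things; names that differ only in an ending like _2 or _b are one class to them, and where a whole thing is asked for, a point or a joint stands for the part that bears it (a point fixed in the world has none). Each returns a list of dicts, best first, with "conf" (0 to 1); they miss things now and then, are a little off and sometimes report something else, mostly with a low value. They report only what shows in the picture. A call takes as long as a camera call. They do not tell look-alikes from the thing itself.
- ctrl.find_in(picture, name): "bbox" ([left, top, width, height] in pixels, round what is visible of it).
The state is a dict: "clock": time; "joint_pos": joint angles; "qvel": joint speeds; "tau": joint torques, N m; "tool_pos": TCP position; "orientation": TCP orientation; "force": force on the tool from outside, world axes, zero at the start; "moment": the same for the moment, N m; "opening": finger opening in m; "gripper_force": force on a finger pad.
Only numpy, scipy, OpenCV 4.12 (cv2) and the standard library are available. Lean on these libraries where they do the work, as an engineer would, in place of code of your own. Each camera call takes 0.05 s, during which the arm holds its last target. There are 200 camera calls.

## Working session

There is one attempt and no reset: what is moved stays moved. The work goes in short steps, Python scripts to look and compute and a tool call to move; the robot and the scene stay as the last step left them, time stands still between calls to the robot, and variables do not carry over. Pictures are saved under pics/ and viewed, at most 14 in all, crops included, and the job is handed in when it is done.

Besides the shell and the picture viewer there is one more tool, called after ">>>" as name([rows], argument=value, ...), one row to a line, values as JSON. play_rows: Moves the arm, as the interface text tells. Its arguments: {"type":"object","properties":{"commands":{"type":"array","items":{"type":"array","items":{"type":"array","items":{"type":"number"}}}}},"required":["commands"]}

```bash
mkdir -p pics
cat > h.py <<'E'
import numpy as np, cv2
from plant import ctrl
def ray(s,u,v):
    K=np.array(s["camera_matrix"]);R=np.array(s["rotation"]);o=np.array(s["origin"])
    return o,R@np.linalg.solve(K,[u,v,1.])
def onz(s,u,v,z):
    o,d=ray(s,u,v);return o+d*(z-o[2])/d[2]
def proj(s,p):
    c=np.array(s["rotation"]).T@(np.array(p)-s["origin"]);q=np.array(s["camera_matrix"])@c;return q[:2]/q[2]
def save(s,n): cv2.imwrite(f"pics/{n}.png",s["color"][:,:,::-1])
E
python3 - <<'E'
from h import *
o=ctrl.get_obs();print(o["tool_pos"],o["orientation"],o["opening"],o["clock"])
for n in("top","side"):
    s=ctrl.snapshot(n);save(s,n+"0");print(n,np.round(s["origin"],3),np.round(s["rotation"],3).tolist(),np.round(s["camera_matrix"],1).tolist())
    for k in("jar","mill","stock","packet","riser","drawer_handle","tray","garlic"):
        for d in ctrl.find_in(s,k)[:3]: print(k,np.round(d["bbox"],1),round(d["conf"],2))
E
```

```text
[0.27863879 0.61426692 0.22564032] [ 1.79906187e+02 -8.40966505e-03 -2.44036410e+01] 0.08753581882976905 0.0
top [ 0.428 -0.186  0.879] [-170.364, -0.172, -89.013] [[384.7, 0.0, 319.9], [0.0, 384.7, 198.7], [0.0, 0.0, 1.0]]
jar [313.9 248.3  30.9  33.3] 0.87
jar [297.3 183.4  33.2  33.8] 0.77
mill [247.  181.1  35.3  35.6] 0.86
stock [290.5 132.7  27.2  22. ] 0.53
packet [262.2 139.1  27.8  17.8] 0.69
riser [247.   75.1  93.3 103.3] 0.85
riser [247.9 179.8  33.   36.3] 0.52
drawer_handle [245.9 182.7  35.2  34.4] 0.52
tray [362.3 190.9  47.9  73.4] 0.57
garlic [371.1 197.4  23.7  24. ] 0.61
side [0.521 0.542 0.488] [-119.321, -0.037, -175.505] [[398.5, 0.0, 320.9], [0.0, 398.5, 207.5], [0.0, 0.0, 1.0]]
jar [376.8 195.9  33.8  48.9] 0.63
mill [311.3 195.3  32.3  91.5] 0.78
stock [255.  224.8  16.8  16.5] 0.73
stock [247.5 245.6  24.7  17.1] 0.33
packet [250.4 243.6  21.7  19.1] 0.68
packet [320.1 194.1  62.6  21.5] 0.24
riser [174.7 199.5 129.9  89.3] 0.77
riser [314.8 200.1  30.6  48.4] 0.49
drawer_handle [178.6 211.6 128.4  69.2] 0.94
tray [321.6 192.2  56.8  23.6] 0.69
garlic [327.4 189.8  19.6  15.1] 0.51
```

View pics/top0.png

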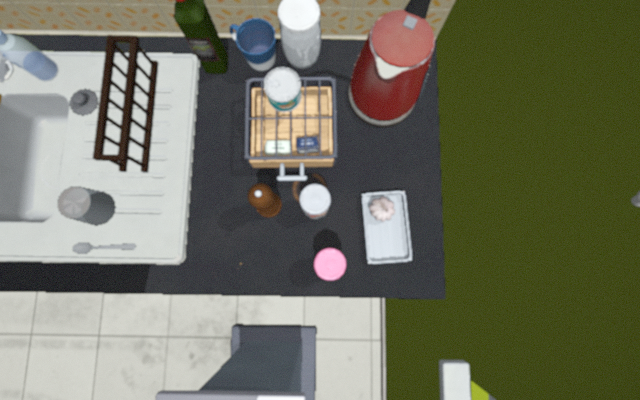

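View pics/side0.png

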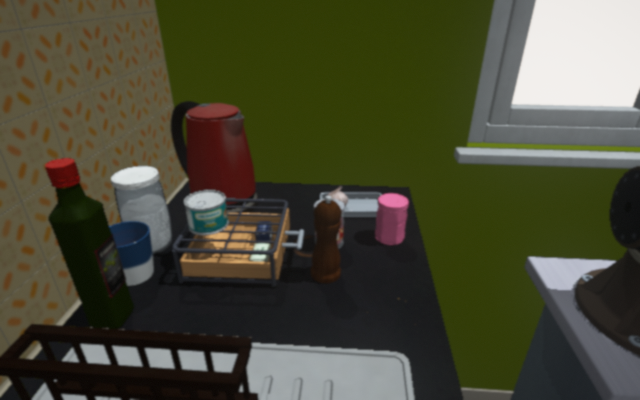

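Top picture: grey-lidded jar at (314,200), pink look-alike at (330,264), mill at (262,198), handle bar at (291,178), stock (307,144), packet (278,147), tray (387,227) with the garlic at (382,208). The side picture shows the pink one at (391,218), and the jar is hidden behind the mill at (327,238). The grey lid with red jam fits the jar; I'll confirm it in a crop.

```bash
cat >> h.py <<'E'
from scipy.spatial.transform import Rotation as Ro
_s=ctrl.snapshot
def snap(n):
    s=_s(n);s2=dict(s);s2["rotation"]=Ro.from_euler("xyz",s["rotation"],degrees=True).as_matrix() if np.ndim(s["rotation"])==1 else s["rotation"];s2["raw"]=s;return s2
E
python3 - <<'E'
from h import *
s=snap("top");c=s["color"]
np.save("top0.npy",s,allow_pickle=True)
cv2.imwrite("pics/crop0.png",cv2.resize(c[70:280,235:425][:,:,::-1],None,fx=2.85,fy=2.85,interpolation=cv2.INTER_CUBIC)[:600])
print(s["rotation"])
for n,u,v,z in[("jarlid",314,200,.094),("knob",258,194,.17),("handle",291.5,178,.047),("stock",307.5,143.5,.047),("packet",278,147,.033),("pink",330,264,.094),
 ("trayTL",362,192,.019),("trayTR",405,190,.019),("trayBL",367,264,.019),("trayBR",412,261,.019),("garlic",382,208,.045),("riserFL",248,163,.08),("riserFR",336,160,.08)]:
    print(n,np.round(onz(s,u,v,z),3))
E
```

```text
[[ 1.72271699e-02 -9.85736309e-01  1.67413121e-01]
 [-9.99847085e-01 -1.74871661e-02 -7.88408052e-05]
 [ 3.00529730e-03 -1.67386162e-01 -9.85886830e-01]]
jarlid [ 0.558 -0.174  0.094]
knob [ 0.555 -0.07   0.17 ]
handle [ 0.614 -0.123  0.047]
stock [ 0.694 -0.156  0.047]
packet [ 0.689 -0.089  0.033]
pink [ 0.428 -0.209  0.094]
trayTL [ 0.591 -0.282  0.019]
trayTR [ 0.597 -0.38   0.019]
trayBL [ 0.429 -0.293  0.019]
trayBR [ 0.438 -0.392  0.019]
garlic [ 0.551 -0.323  0.045]
riserFL [ 0.638 -0.031  0.08 ]
riserFR [ 0.648 -0.219  0.08 ]
```

View pics/crop0.png

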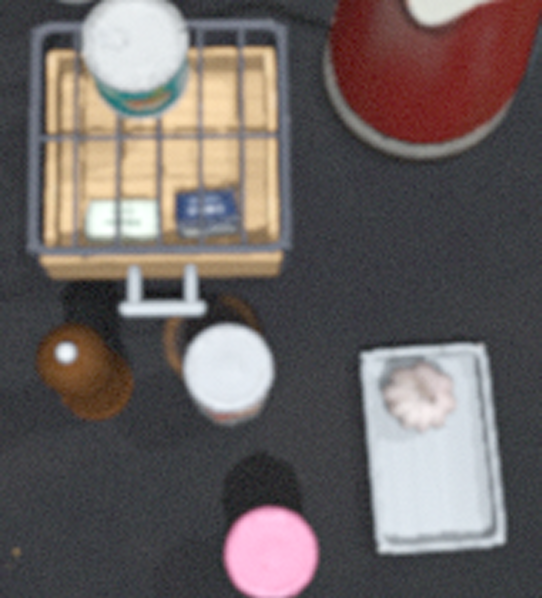

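The crop confirms the jar (grey lid, reddish body, centre at (229,366) in the crop) against the all-pink look-alike at (271,552). The brown ring beside the jar is just a stain. The stock box is the right one (207,210) and the packet is the left one (122,219). The mill's knob is at (65,352).

```bash
cat >> h.py <<'E'
def go(p,yaw=0.,n=None):
    o=ctrl.get_obs();R=Ro.from_euler("xyz",o["orientation"],degrees=True);T=Ro.from_euler("xyz",[180,0,yaw],degrees=True)
    rv=(R.inv()*T).as_rotvec();d=R.inv().apply(np.array(p)-o["tool_pos"])*100
    print("at",np.round(o["tool_pos"],4),np.round(o["orientation"],1),"grip",round(o["opening"],4),"t",round(o["clock"],2),"F",np.round(o["force"],1))
    print("row",np.round(rv,3),np.round(d,2),"rows",np.linalg.norm(d)/4.17,np.degrees(np.linalg.norm(rv))/7.16)
E
python3 - <<'E'
from h import *
s=np.load("top0.npy",allow_pickle=True).item()
def cp(x,y,z): return np.round(onz(s,235+x/2.85,70+y/2.85,z),4)
for n,a in dict(jarlid=(229.5,366,.094),jarbase=(231,388,.02),knob=(65,351,.168),head=(71,359,.145),millbase=(104,384,.02),handle=(163,308,.047),hL=(122,309,.047),hR=(205,309,.047),stock=(208,207,.048),packet=(122,219,.033),rFL=(32,250,.08),rFR=(290,247,.08),rBL=(33,27,.08),rBR=(286,25,.08),tTL=(361,350,.019),tTR=(487,345,.019),tBL=(378,552,.019),tBR=(505,543,.019),tinbot=(140,114,.08),garlic=(418,394,.04)).items(): print(n,cp(*a))
d=ctrl.get_obs();go([.553,-.068,.226])
E
```

```text
jarlid [ 0.5613 -0.1772  0.094 ]
jarbase [ 0.5563 -0.1779  0.02  ]
knob [ 0.5568 -0.0695  0.168 ]
head [ 0.5555 -0.0701  0.145 ]
millbase [ 0.5577 -0.0773  0.02  ]
handle [ 0.6141 -0.1242  0.047 ]
hL [ 0.6127 -0.0924  0.047 ]
hR [ 0.6139 -0.1568  0.047 ]
stock [ 0.6959 -0.1573  0.048 ]
packet [ 0.6895 -0.0882  0.033 ]
rFL [ 0.6495 -0.0268  0.08  ]
rFR [ 0.6554 -0.2209  0.08  ]
rBL [ 0.829  -0.0188  0.08  ]
rBR [ 0.8344 -0.216   0.08  ]
tTL [ 0.5889 -0.281   0.019 ]
tTR [ 0.5947 -0.3817  0.019 ]
tBL [ 0.4302 -0.294   0.019 ]
tBR [ 0.4388 -0.3925  0.019 ]
tinbot [ 0.759  -0.1045  0.08  ]
garlic [ 0.5511 -0.3227  0.04  ]
at [0.2788 0.6147 0.2266] [180.    0.  -24.4] grip 0.0875 t 0.95 F [-0.  -0.3  0.2]
row [ 0.     0.    -0.426] [53.17 50.85  0.06] rows 17.64282242928773 3.407596741934141
```

>>> play_rows([
  [[0, 0, -0.426, 53.17, 50.85, 0, 8.76], [0, 0, -0.426, 53.17, 50.85, 0, 8.76], [0, 0, -0.426, 53.17, 50.85, 0, 8.76], [0, 0, -0.426, 53.17, 50.85, 0, 8.76], [0, 0, -0.426, 53.17, 50.85, 0, 8.76], [0, 0, -0.426, 53.17, 50.85, 0, 8.76], [0, 0, -0.426, 53.17, 50.85, 0, 8.76], [0, 0, -0.426, 53.17, 50.85, 0, 8.76]],
])

```text
clock: 1.62
tool_pos: [0.4033, 0.3035, 0.2269]
orientation: [-180.0, -0.0, 0.0]
force: [2.3, 0.2, -0.6]
opening: 0.0875
gripper_force: 0.0
```

```bash
python3 -c "
from h import *
go([.557,-.070,.226])"
```

```text
at [0.4033 0.3035 0.2269] [-180.   -0.    0.] grip 0.0875 t 1.62 F [ 2.3  0.2 -0.6]
row [-0.001 -0.001  0.001] [15.34 37.36  0.07] rows 9.685523278581353 0.0091003022932304
```

>>> play_rows([
  [[0, 0, 0, 15.3, 37.3, 0, 8.76], [0, 0, 0, 15.3, 37.3, 0, 8.76], [0, 0, 0, 15.3, 37.3, 0, 8.76], [0, 0, 0, 15.3, 37.3, 0, 8.76], [0, 0, 0, 15.3, 37.3, 0, 8.76], [0, 0, 0, 15.3, 37.3, 0, 8.76], [0, 0, 0, 15.3, 37.3, 0, 8.76], [0, 0, 0, 15.3, 37.3, 0, 8.76]],
])

```text
clock: 2.28
tool_pos: [0.53, -0.0051, 0.2271]
orientation: [-180.0, -0.1, 0.0]
force: [1.2, 0.9, -0.6]
opening: 0.0875
gripper_force: 0.0
```

```bash
python3 -c "
from h import *
go([.557,-.070,.226])"
```

```text
at [ 0.53   -0.0051  0.2271] [-1.8e+02 -1.0e-01  0.0e+00] grip 0.0875 t 2.28 F [ 1.2  0.9 -0.6]
row [-0.    -0.001  0.   ] [2.69 6.5  0.11] rows 1.6866652955822894 0.00895273134080634
```

>>> play_rows([
  [[0, 0, 0, 2.6, 6.3, 0, 8.76], [0, 0, 0, 2.6, 6.3, 0, 8.76], [0, 0, 0, 2.6, 6.3, 0, 8.76], [0, 0, 0, 2.6, 6.3, 0, 8.76], [0, 0, 0, 2.6, 6.3, 0, 8.76]],
])

```text
clock: 2.7
tool_pos: [0.5553, -0.066, 0.2264]
orientation: [-180.0, 0.0, -0.0]
force: [-0.6, -0.3, 0.1]
opening: 0.0877
gripper_force: 0.0
```

```bash
python3 -c "
from h import *
go([.557,-.070,.122])"
```

```text
at [ 0.5553 -0.066   0.2264] [-180.    0.   -0.] grip 0.0877 t 2.7 F [-0.6 -0.3  0.1]
row [-0.     0.    -0.001] [ 0.17  0.4  10.44] rows 2.5059526514296877 0.005789939623067055
```

>>> play_rows([
  [[0, 0, 0, 0.1, 0.3, 5, 8.76], [0, 0, 0, 0.1, 0.3, 10.4, 8.76], [0, 0, 0, 0.1, 0.3, 10.4, 8.76], [0, 0, 0, 0.1, 0.3, 10.4, 8.0], [0, 0, 0, 0.1, 0.3, 10.4, 7.0], [0, 0, 0, 0.1, 0.3, 10.4, 6.0], [0, 0, 0, 0.1, 0.3, 10.4, 5.4], [0, 0, 0, 0.1, 0.3, 10.4, 5.1]],
])

```text
clock: 3.37
tool_pos: [0.5578, -0.0685, 0.1246]
orientation: [-180.0, -0.2, 0.1]
force: [-0.1, -0.2, 0.7]
opening: 0.0598
gripper_force: 0.0
```

>>> play_rows([
  [[0, 0, 0, 0, 0, 0, 4.8], [0, 0, 0, 0, 0, 0, 4.4], [0, 0, 0, 0, 0, 0, 3.5], [0, 0, 0, 0, 0, 0, 3], [0, 0, 0, 0, 0, 0, 3], [0, 0, 0, 0, 0, 0, 3]],
])

```text
clock: 3.87
tool_pos: [0.5575, -0.0688, 0.1236]
orientation: [-180.0, -0.1, 0.0]
force: [-0.7, 2.1, 6.5]
opening: 0.0473
gripper_force: 30.0
```

```bash
python3 -c "
from h import *
go([.44,.035,.17])
s=snap('side');save(s,'mg');print(ctrl.find_in(s['raw'],'mill')[:1])"
```

```text
at [ 0.5575 -0.0688  0.1236] [-1.8e+02 -1.0e-01  0.0e+00] grip 0.0473 t 3.87 F [-0.7  2.1  6.5]
row [-0.    -0.002  0.   ] [-11.74 -10.39  -4.66] rows 3.9212051227916587 0.0179493782616788
[]
```

View pics/mg.png

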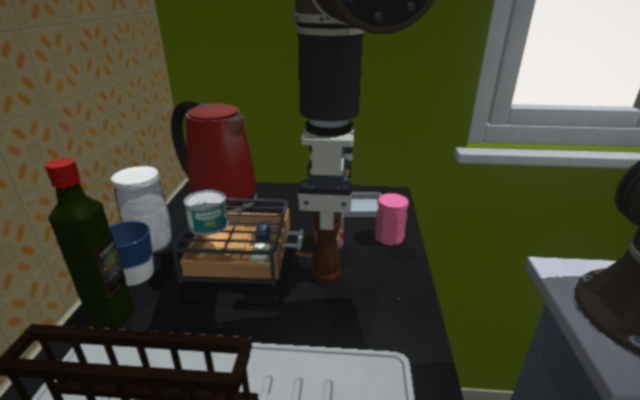

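The mill is gripped by its head, upright at (327,245). Moving it aside.

>>> play_rows([
  [[0, 0, 0, 0, 0, -2, 3], [0, 0, 0, 0, 0, -4, 3], [0, 0, 0, -2, -1.8, -4, 3], [0, 0, 0, -5, -4.4, -4, 3], [0, 0, 0, -8, -7.1, -4, 3], [0, 0, 0, -10.5, -9.3, -4, 3], [0, 0, 0, -11.7, -10.4, -4, 3], [0, 0, 0, -11.7, -10.4, -4, 3]],
])

```text
clock: 4.63
tool_pos: [0.437, 0.0361, 0.1626]
orientation: [-180.0, 0.0, 0.1]
force: [-0.2, -0.4, -2.8]
opening: 0.0473
gripper_force: 30.0
```

>>> play_rows([
  [[0, 0, 0, 0, 0, 1.5, 3], [0, 0, 0, 0, 0, 3, 3], [0, 0, 0, 0, 0, 3.6, 3], [0, 0, 0, 0, 0, 3.9, 3], [0, 0, 0, 0, 0, 3.9, 3], [0, 0, 0, 0, 0, 3.9, 3]],
])

```text
clock: 5.13
tool_pos: [0.4401, 0.0348, 0.1238]
orientation: [180.0, -0.0, -0.0]
force: [0.1, -0.8, 0.4]
opening: 0.0466
gripper_force: 30.0
```

```bash
python3 -c "
from h import *
go([.44,.035,.1236])"
```

```text
at [0.4401 0.0348 0.1238] [180.  -0.  -0.] grip 0.0466 t 5.13 F [ 0.1 -0.8  0.4]
row [ 0. -0. -0.] [-0.01 -0.02  0.02] rows 0.006981327443729145 0.00229458177834922
```

>>> play_rows([
  [[0, 0, 0, 0, 0, 0, 5.2], [0, 0, 0, 0, 0, 0, 6.5], [0, 0, 0, 0, 0, 0, 8.5], [0, 0, 0, 0, 0, -2, 8.76], [0, 0, 0, 0, 0, -5, 8.76], [0, 0, 0, 0, 0, -8, 8.76], [0, 0, 0, 2, 4, -8, 8.76], [0, 0, 0, 4, 8, -8, 8.76]],
])

```text
clock: 5.8
tool_pos: [0.4787, -0.0383, 0.2065]
orientation: [-179.9, -0.3, 0.4]
force: [0.5, 0.8, -0.1]
opening: 0.0865
gripper_force: 0.0
```

>>> play_rows([
  [[0, 0, 0, 2, 3.5, 0, 8.76], [0, 0, 0, 4, 7, 0, 8.76], [0, 0, 0, 6, 10.5, 0, 8.76], [0, 0, 0, 8, 13.2, 0, 8.76], [0, 0, 0, 8, 13.2, 0, 8.76], [0, 0, 0, 8, 13.2, 0, 8.76]],
])

```text
clock: 6.3
tool_pos: [0.5571, -0.1732, 0.2025]
orientation: [180.0, 0.1, -0.2]
force: [-0.2, 0.1, -0.1]
opening: 0.0876
gripper_force: 0.0
```

```bash
python3 -c "
from h import *
go([.560,-.1775,.036])
s=snap('side');save(s,'m2');print(ctrl.find_in(s['raw'],'jar')[:2])
print(proj(s,[.440,.035,0]),proj(s,[.44,.035,.17]))
s=snap('top');
for k in('jar','mill','pink'): 
  for d in (ctrl.find_in(s['raw'],k)[:2] if k!='pink' else []): print(k,d)
"
```

```text
at [ 0.5571 -0.1732  0.2025] [ 1.8e+02  1.0e-01 -2.0e-01] grip 0.0876 t 6.3 F [-0.2  0.1 -0.1]
row [ 0.     0.002 -0.003] [ 0.32  0.43 16.65] rows 3.9948518242005875 0.027108812878619073
[{'bbox': [376.4, 192.9, 33.5, 51.5], 'conf': 0.79}, {'bbox': [313.4, 198.4, 32.3, 52.5], 'conf': 0.68}]
[391.78880569 314.44204483] [401.85003327 229.58446133]
jar {'bbox': [299.9, 198.9, 28.4, 19.2], 'conf': 0.63}
jar {'bbox': [312.7, 248.7, 30.9, 30.4], 'conf': 0.62}
mill {'bbox': [190.9, 238.7, 43.0, 29.2], 'conf': 0.63}
```

View pics/m2.png

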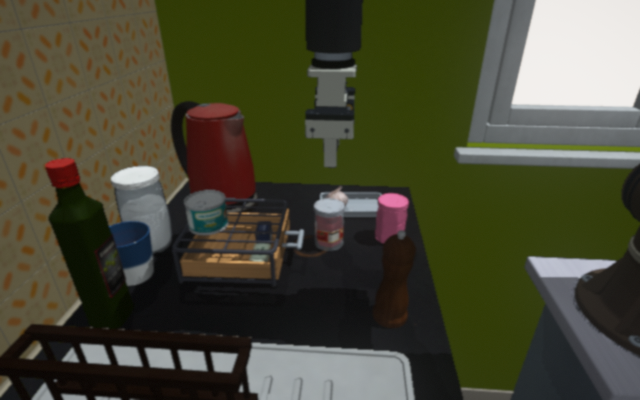

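The mill is upright at (397,280), and the jar is now in view at (329,224). I'll cross-check the jar's position with the side camera.

```bash
python3 -c "
from h import *
s=snap('side')
for p in ([.560,-.1775,.094],[.560,-.1775,0.]): print(proj(s,p))
s['color']; c=s['color'][190:260,300:360][:,:,::-1]; cv2.imwrite('pics/j.png',cv2.resize(c,None,fx=8,fy=8,interpolation=cv2.INTER_CUBIC))
"
```

```text
[329.16740707 202.9435537 ]
[328.69868467 240.84457202]
```

View pics/j.png

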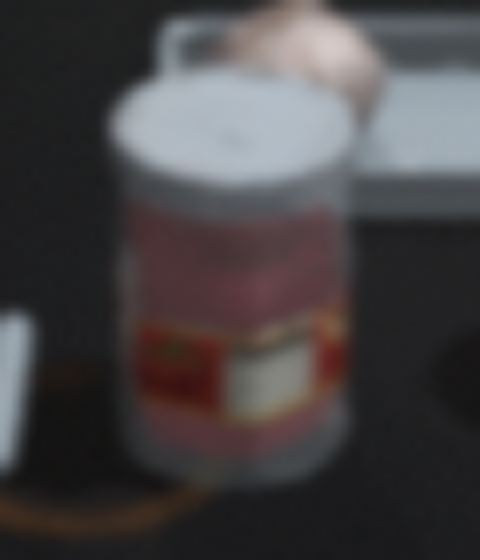

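Lid centre at crop (233,127), which is (329,206). It sits about 3 px lower than predicted, the same offset as the mill shows, so it is a side-camera bias. The top estimate stands.

>>> play_rows([
  [[0, 0, 0, 0.2, 0.3, 4, 8.76], [0, 0, 0, 0.2, 0.3, 8, 8.76], [0, 0, 0, 0.2, 0.3, 11, 8.76], [0, 0, 0, 0.2, 0.3, 14, 8.76], [0, 0, 0, 0.2, 0.3, 16.2, 8.76], [0, 0, 0, 0.2, 0.3, 16.2, 8.76], [0, 0, 0, 0.2, 0.3, 16.2, 7.8], [0, 0, 0, 0.2, 0.3, 16.2, 7.0]],
])

```text
clock: 7.27
tool_pos: [0.5601, -0.1742, 0.0433]
orientation: [180.0, -0.1, 0.1]
force: [0.8, 0.6, -0.1]
opening: 0.0793
gripper_force: 0.0
```

>>> play_rows([
  [[0, 0, 0, 0, 0, 0, 6.6], [0, 0, 0, 0, 0, 0, 6.3], [0, 0, 0, 0, 0, 0, 5.8], [0, 0, 0, 0, 0, 0, 5], [0, 0, 0, 0, 0, 0, 4.5], [0, 0, 0, 0, 0, 0, 4.5]],
])

```text
clock: 7.77
tool_pos: [0.5599, -0.1746, 0.0432]
orientation: [180.0, -0.1, 0.0]
force: [-1.1, 0.8, 7.7]
opening: 0.0623
gripper_force: 30.0
```

```bash
python3 -c "
from h import *
go([.57,.05,.0405])"
```

```text
at [ 0.5599 -0.1746  0.0432] [ 1.8e+02 -1.0e-01  0.0e+00] grip 0.0623 t 7.77 F [-1.1  0.8  7.7]
row [ 0.    -0.003  0.001] [  1.02 -22.46   0.26] rows 5.391865861831461 0.020830345308931384
```

>>> play_rows([
  [[0, 0, 0, 0, 0, -2, 4.5], [0, 0, 0, 0, 0, -4, 4.5], [0, 0, 0, 0, -2, -4, 4.5], [0, 0, 0, 0, -5, -4, 4.5], [0, 0, 0, 0.5, -9, -4, 4.5], [0, 0, 0, 1, -13, -4, 4.5], [0, 0, 0, 1, -17, -4, 4.5], [0, 0, 0, 1, -20, -4, 4.5]],
])

```text
clock: 8.43
tool_pos: [0.5685, 0.028, 0.0816]
orientation: [-180.0, 0.0, 0.0]
force: [0.2, -1.3, -3.3]
opening: 0.0626
gripper_force: 30.0
```

>>> play_rows([
  [[0, 0, 0, 0, -1.6, 0, 4.5], [0, 0, 0, 0, -2.4, 0, 4.5], [0, 0, 0, 0, -2.4, 1, 4.5], [0, 0, 0, 0, -2.4, 2.5, 4.5], [0, 0, 0, 0, -2.4, 3.5, 4.5], [0, 0, 0, 0, -2.4, 3.9, 4.5], [0, 0, 0, 0, -2.4, 3.9, 4.5], [0, 0, 0, 0, -2.4, 3.9, 4.5]],
])

```text
clock: 9.1
tool_pos: [0.5688, 0.0483, 0.0428]
orientation: [180.0, 0.0, -0.0]
force: [-3.2, 0.3, 3.7]
opening: 0.0624
gripper_force: 30.0
```

```bash
python3 -c "
from h import *
go([.57,.05,.0432])"
```

```text
at [0.5688 0.0483 0.0428] [180.   0.  -0.] grip 0.0624 t 9.1 F [-3.2  0.3  3.7]
row [ 0.     0.    -0.001] [ 0.12 -0.17 -0.04] rows 0.05045547207326936 0.007045166435397549
```

>>> play_rows([
  [[0, 0, 0, 0, 0, 0, 6.6], [0, 0, 0, 0, 0, 0, 7.8], [0, 0, 0, 0, 0, 0, 8.76], [0, 0, 0, 0, 0, -4, 8.76], [0, 0, 0, 0, 0, -8, 8.76], [0, 0, 0, 0, 0, -12, 8.76], [0, 0, 0, 0, 0, -16, 8.76], [0, 0, 0, 0, 0, -16, 8.76]],
])

```text
clock: 9.77
tool_pos: [0.5732, 0.05, 0.2115]
orientation: [-179.8, -0.7, 0.1]
force: [1.5, 0.5, 0.5]
opening: 0.0875
gripper_force: 0.0
```

```bash
python3 -c "
from h import *
s=snap('top')
cv2.imwrite('pics/t3.png',cv2.resize(s['color'][70:280,200:425][:,:,::-1],None,fx=2.85,fy=2.85,interpolation=cv2.INTER_CUBIC)[:598])
go([.614,-.124,.19],-87.8)"
```

```text
at [0.5716 0.05   0.2076] [-179.8   -0.5    0. ] grip 0.0875 t 9.82 F [-0.4 -0.1 -1.1]
row [-0.009 -0.005  1.533] [ 4.22 17.41  1.75] rows 4.3165649750191 12.267083673722011
```

View pics/t3.png

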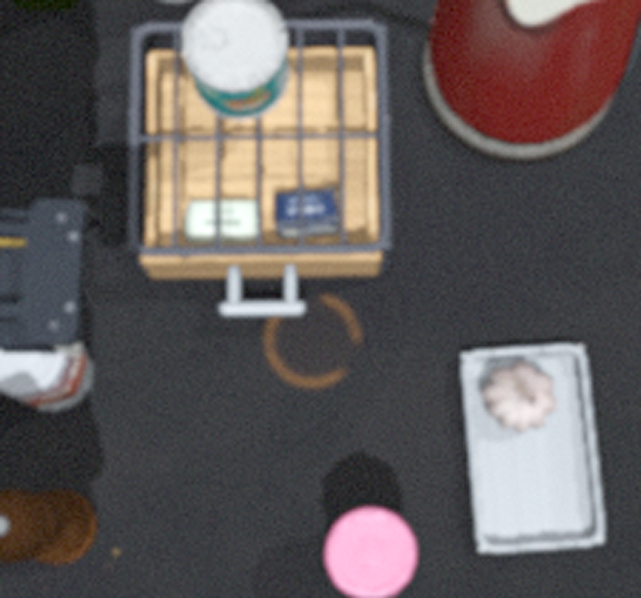

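Jar at (45,375) and mill at (45,525) in the crop, both upright and clear of the drawer. The drawer is shut and the handle bar is at (262,308). Going to the handle.

>>> play_rows([
  [[0, 0, 0.12, 0.6, 2.5, 0.2, 8.76], [0, 0, 0.24, 1, 5, 0.4, 6], [0, 0, 0.36, 1.5, 7.5, 0.8, 5], [0, 0, 0.48, 2, 10, 1.2, 4], [0, 0, 0.6, 3, 13, 1.6, 3], [0, 0, 0.72, 4, 15.5, 1.7, 1.8], [0, 0, 0.84, 4.2, 17.4, 1.7, 1.8], [0, 0, 0.96, 4.2, 17.4, 1.7, 1.8]],
])

```text
clock: 10.48
tool_pos: [0.6106, -0.1278, 0.1837]
orientation: [179.9, 0.1, -55.5]
force: [0.1, -0.1, -0.2]
opening: 0.0465
gripper_force: 0.0
```

>>> play_rows([
  [[0, 0, 0.12, 0, 0, 0, 1.8], [0, 0, 0.24, 0, 0, 0, 1.8], [0, 0, 0.36, 0, 0, 0, 1.8], [0, 0, 0.48, 0, 0, 0, 1.8], [0, 0, 0.57, 0, 0, 0, 1.8], [0, 0, 0.57, 0, 0, 0, 1.8], [0, 0, 0.57, 0, 0, 0, 1.8]],
])

```text
clock: 11.07
tool_pos: [0.6105, -0.1246, 0.1847]
orientation: [179.9, 0.0, -87.5]
force: [-0.0, -0.8, 0.7]
opening: 0.0181
gripper_force: 0.0
```

```bash
python3 -c "
from h import *
go([.6145,-.124,.07],-87.8)"
```

```text
at [ 0.6105 -0.1246  0.1847] [179.9   0.  -87.5] grip 0.0181 t 11.07 F [-0.  -0.8  0.7]
row [0.001 0.    0.005] [-0.04 -0.41 11.47] rows 2.752261119987105 0.043684241753765736
```

>>> play_rows([
  [[0, 0, 0, 0, -0.4, 4, 1.8], [0, 0, 0, 0, -0.4, 8, 1.8], [0, 0, 0, 0, -0.4, 12, 1.8], [0, 0, 0, 0, -0.4, 12, 1.8], [0, 0, 0, 0, -0.4, 12, 1.8]],
])

```text
clock: 11.48
tool_pos: [0.6134, -0.1247, 0.0639]
orientation: [179.7, -0.0, -87.5]
force: [0.4, -0.7, 0.5]
opening: 0.0183
gripper_force: 0.0
```

```bash
python3 -c "
from h import *
go([.6145,-.124,.028],-87.8)
s=snap('side')
cv2.imwrite('pics/s4.png',cv2.resize(s['color'][170:270,240:370][:,:,::-1],None,fx=6,fy=6,interpolation=cv2.INTER_CUBIC))"
```

```text
at [ 0.6134 -0.1247  0.0639] [179.7  -0.  -87.5] grip 0.0183 t 11.48 F [ 0.4 -0.7  0.5]
row [ 0.005 -0.001  0.005] [-0.06 -0.14  3.59] rows 0.8611911536711684 0.057458893103162295
```

View pics/s4.png

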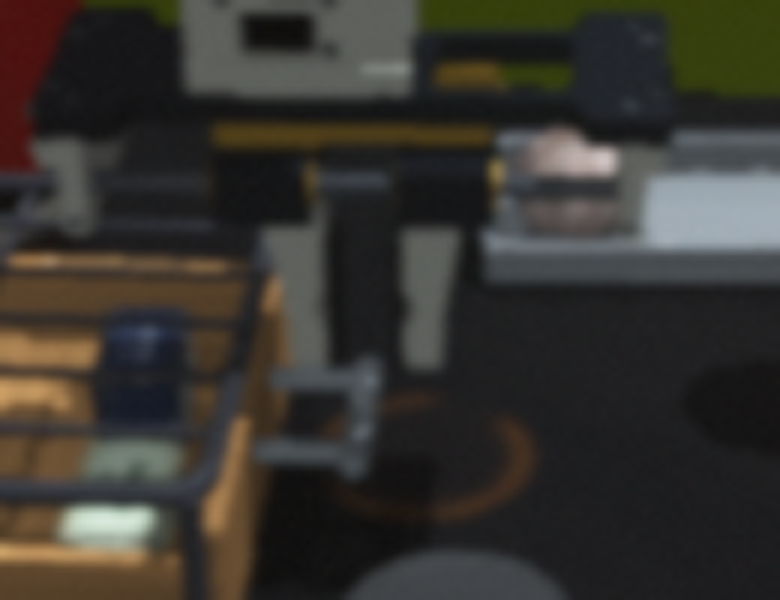

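The fingers (tips at x 314 and 426 in the crop) straddle the bar line (363), and the tips are slim, so they fit. Descending and pinching.

>>> play_rows([
  [[0, 0, 0, 0, 0, 1.2, 1.8], [0, 0, 0, 0, 0, 2.4, 1.8], [0, 0, 0, 0, 0, 3.5, 1.8], [0, 0, 0, 0, 0, 3.5, 1.8], [0, 0, 0, 0, 0, 3.5, 1.4], [0, 0, 0, 0, 0, 3.5, 1.1], [0, 0, 0, 0, 0, 3.5, 0.8], [0, 0, 0, 0, 0, 3.5, 0.6]],
])

```text
clock: 12.2
tool_pos: [0.6156, -0.1243, 0.0313]
orientation: [-179.9, -0.0, -87.6]
force: [1.6, -0.2, 0.8]
opening: 0.0092
gripper_force: 30.0
```

>>> play_rows([
  [[0, 0, 0, 0, 1, 0, 0.6], [0, 0, 0, 0, 3, 0, 0.6], [0, 0, 0, 0, 5.5, 0, 0.6], [0, 0, 0, 0, 8, 0, 0.6], [0, 0, 0, 0, 10.5, 0, 0.6], [0, 0, 0, 0, 12.5, 0, 0.6], [0, 0, 0, 0, 13.3, 0, 0.6], [0, 0, 0, 0, 13.3, 0, 0.6]],
])

```text
clock: 12.87
tool_pos: [0.4799, -0.1288, 0.0312]
orientation: [-180.0, 0.1, -87.7]
force: [-0.6, 8.7, -0.6]
opening: 0.009
gripper_force: 30.0
```

>>> play_rows([
  [[0, 0, 0, 0, 0, 0, 1.2], [0, 0, 0, 0, 0, 0, 1.8], [0, 0, 0, 0, 0, 0, 1.8], [0, 0, 0, 0, 0, -4, 1.8], [0, 0, 0, 0, 0, -8, 1.8], [0, 0, 0, 0, 0, -12, 1.8], [0, 0, 0, 0, 0, -16, 1.8], [0, 0, 0, 0, 0, -16, 1.8]],
])

```text
clock: 13.53
tool_pos: [0.4863, -0.1305, 0.1989]
orientation: [-179.3, -0.1, -87.6]
force: [1.8, 0.1, 0.4]
opening: 0.0181
gripper_force: 0.0
```

```bash
python3 -c "
from h import *
s=snap('top');np.save('t5.npy',s,allow_pickle=True)
cv2.imwrite('pics/t5.png',cv2.resize(s['color'][110:270,225:425][:,:,::-1],None,fx=3.5,fy=3.5,interpolation=cv2.INTER_CUBIC))
for k in('stock','packet','drawer_handle'): print(k,ctrl.find_in(s['raw'],k)[:2])
go([.564,-.157,.1],2.4)"
```

```text
stock [{'bbox': [314.5, 194.5, 3.2, 16.5], 'conf': 0.37}]
packet []
drawer_handle [{'bbox': [302.0, 144.5, 33.6, 80.3], 'conf': 0.55}]
at [ 0.4814 -0.1299  0.1899] [179.9   0.  -87.7] grip 0.018 t 13.73 F [-0.  -1.   0.1]
row [ 1.000e-03  1.000e-03 -1.572e+00] [ 3.05 -8.16  8.98] rows 3.0000006792766647 12.580384554977403
```

View pics/t5.png

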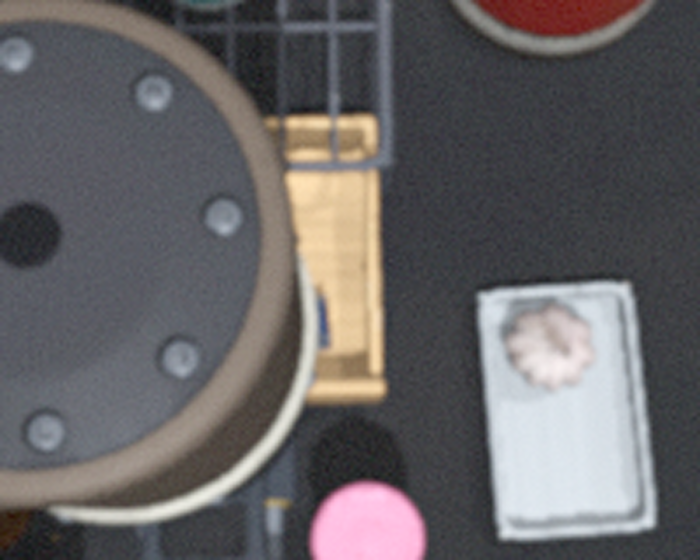

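The drawer is open but the arm hides most of it; a blue corner shows at (320,318). Moving off sideways to see.

>>> play_rows([
  [[0, 0, -0.12, 3, 0, 0, 1.8], [0, 0, -0.24, 6, 0, 0, 3], [0, 0, -0.36, 9, 0, 0, 5], [0, 0, -0.48, 12, 0, 0, 7], [0, 0, -0.6, 15, 0, 0, 7.4], [0, 0, -0.72, 18, 0, 0, 7.4], [0, 0, -0.84, 20, 0, 0, 7.4], [0, 0, -0.96, 20, 0, 0, 7.4]],
])

```text
clock: 14.4
tool_pos: [0.4891, -0.3326, 0.1878]
orientation: [179.9, 0.2, -32.5]
force: [0.6, 1.1, 0.6]
opening: 0.0591
gripper_force: 0.0
```

>>> play_rows([
  [[0, 0, -0.12, 0, 0, 0, 7.4], [0, 0, -0.24, 0, 0, 0, 7.4], [0, 0, -0.36, 0, 0, 0, 7.4], [0, 0, -0.48, 0, 0, 0, 7.4], [0, 0, -0.61, 0, 0, 0, 7.4], [0, 0, -0.61, 0, 0, 0, 7.4], [0, 0, -0.61, 0, 0, 0, 7.4]],
])

```text
clock: 14.98
tool_pos: [0.4896, -0.3295, 0.189]
orientation: [-179.9, 0.2, 2.1]
force: [-0.4, -0.8, 0.8]
opening: 0.0738
gripper_force: 0.0
```

```bash
python3 -c "
from h import *
s=snap('top');np.save('t6.npy',s,allow_pickle=True)
cv2.imwrite('pics/t6.png',cv2.resize(s['color'][110:270,225:425][:,:,::-1],None,fx=3.5,fy=3.5,interpolation=cv2.INTER_CUBIC))
for k in('stock','packet','drawer_handle'): print(k,ctrl.find_in(s['raw'],k)[:2])
go([.56,-.162,.12],2.4)"
```

```text
stock [{'bbox': [303.4, 200.9, 15.4, 10.6], 'conf': 0.68}]
packet []
drawer_handle [{'bbox': [290.3, 201.7, 43.6, 38.8], 'conf': 0.74}]
at [ 0.4901 -0.3296  0.1901] [-180.     0.     2.2] grip 0.074 t 15.18 F [-0.  -0.1 -1.1]
row [-0.     0.001 -0.004] [  7.63 -16.48   7.01] rows 4.667910007952038 0.03383820661678857
```

View pics/t6.png

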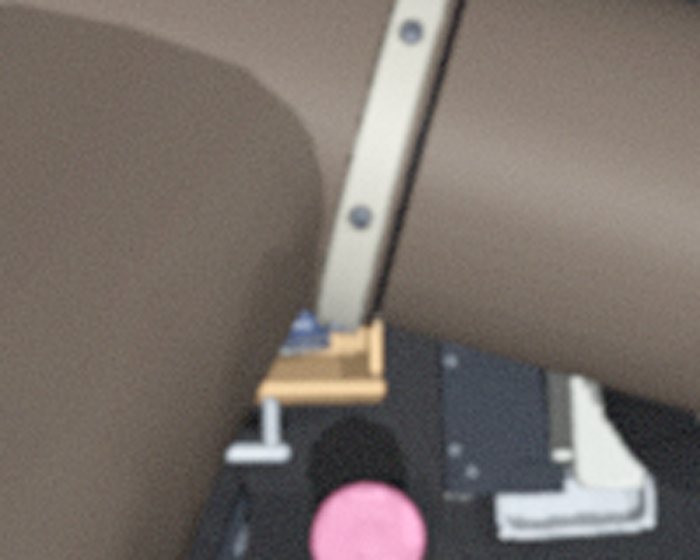

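The arm still covers most of the drawer, with only the stock's front edge (305,340) showing. I'll check the prediction against the side camera by number.

```bash
python3 -c "
from h import *
def box(s,c,yaw,L,H,z0):
    P=[proj(s,np.array([c[0],c[1],z0])+Ro.from_euler('z',yaw,degrees=True).apply([a*L[0]/2,b*L[1]/2,h])) for a in(-1,1) for b in(-1,1) for h in(0,H)]
    P=np.array(P);return np.round(np.r_[P.min(0),P.max(0)-P.min(0)],1)
s=snap('side');t=np.load('top0.npy',allow_pickle=True).item()
for k in('stock','packet','drawer_handle','mill','jar'):
  for d in ctrl.find_in(s['raw'],k)[:3]: print(k,np.round(d['bbox'],1),round(d['conf'],2))
L=(.052,.034)
print('init top',box(t,(.6959,-.158),2.4,L,.03,.017),'crop0 bbox: 298.1 136.7 to 318.9 152.8')
print('now side',box(s,(.560,-.162),2.4,L,.03,.017),'packet',box(s,(.554,-.093),2.4,(.06,.036),.016,.017))
c=s['color'][190:290,280:380]
cv2.imwrite('pics/s7.png',cv2.resize(c[:,:,::-1],None,fx=6,fy=6,interpolation=cv2.INTER_CUBIC))
"
```

```text
stock [319.  223.3  16.7  20.1] 0.73
packet [319.  246.5  23.   14.7] 0.82
drawer_handle [252.5 211.4 122.1  70.7] 0.85
mill [375.2 230.   40.7 101.1] 0.86
mill [175.  196.5 197.3  90.7] 0.2
jar [374.1 193.2  33.5  48.2] 0.72
jar [297.1 259.   37.4  71.5] 0.68
init top [300.5 131.6  15.7  26.2] crop0 bbox: 298.1 136.7 to 318.9 152.8
now side [315.6 221.8  25.4  21.3] packet [313.4 245.6  31.4  18.2]
```

View pics/s7.png

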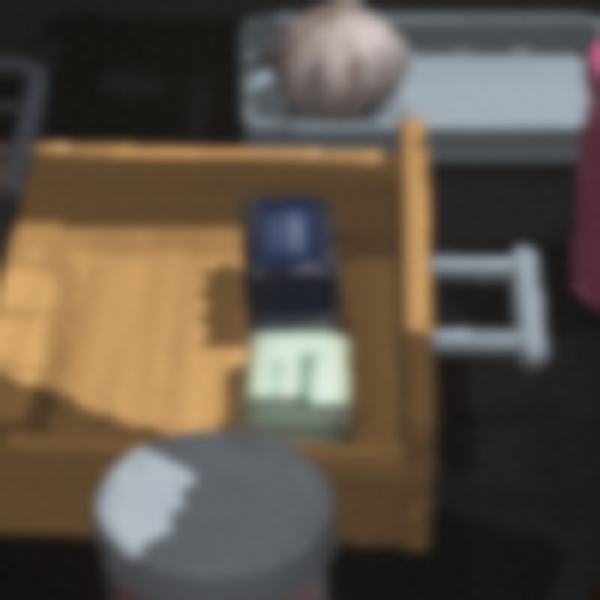

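The side crop shows the stock at (290,260) and the packet at (300,380) inside the drawer. Their short sides (about 34 mm) run along the travel and their long sides across it, contrary to the note. The top crop agrees: 65 px is about 50 mm across. The gap to the packet is only about 14 mm. I'll grip across the 52 mm side with the tips at z≈34 mm, just above the 33 mm packet top.

>>> play_rows([
  [[0, 0, 0, 1.6, -3.4, 0, 6.4], [0, 0, 0, 3.2, -6.8, 0, 6.4], [0, 0, 0, 4.8, -10.2, 0, 6.4], [0, 0, 0, 6.4, -13.6, 0, 6.4], [0, 0, 0, 7.7, -16.5, 0, 6.4], [0, 0, 0, 7.7, -16.5, 4, 6.4], [0, 0, 0, 7.7, -16.5, 8, 6.4], [0, 0, 0, 7.7, -16.5, 8, 6.4]],
])

```text
clock: 16.15
tool_pos: [0.5559, -0.1603, 0.1038]
orientation: [-179.9, 0.6, 2.3]
force: [-3.0, 0.0, -2.4]
opening: 0.064
gripper_force: 0.0
```

```bash
python3 -c "
from h import *
go([.561,-.1625,.035],2.4)"
```

```text
at [ 0.5559 -0.1603  0.1038] [-179.9    0.6    2.3] grip 0.064 t 16.15 F [-3.   0.  -2.4]
row [-0.002  0.011 -0.002] [0.57 0.26 6.87] rows 1.6552019933484372 0.08889313436461332
```

>>> play_rows([
  [[0, 0, 0, 0, 0, 0, 6.2], [0, 0, 0, 0, 0, 2.5, 6.2], [0, 0, 0, 0, 0, 4.5, 6.2], [0, 0, 0, 0, 0, 5, 6.2], [0, 0, 0, 0, 0, 5, 6.2]],
])

```text
clock: 16.57
tool_pos: [0.5608, -0.1623, 0.0614]
orientation: [180.0, 0.0, 2.3]
force: [-0.1, -0.4, 0.1]
opening: 0.0619
gripper_force: 0.0
```

```bash
python3 -c "
from h import *
go([.561,-.1625,.035],2.4)
s=snap('side')
c=s['color'][170:270,280:380]
cv2.imwrite('pics/s8.png',cv2.resize(c[:,:,::-1],None,fx=6,fy=6,interpolation=cv2.INTER_CUBIC))
"
```

```text
at [ 0.5608 -0.1623  0.0614] [180.    0.    2.3] grip 0.0619 t 16.57 F [-0.1 -0.4  0.1]
row [ 0.     0.    -0.002] [0.02 0.02 2.64] rows 0.6339697263600188 0.017891907166284984
```

View pics/s8.png

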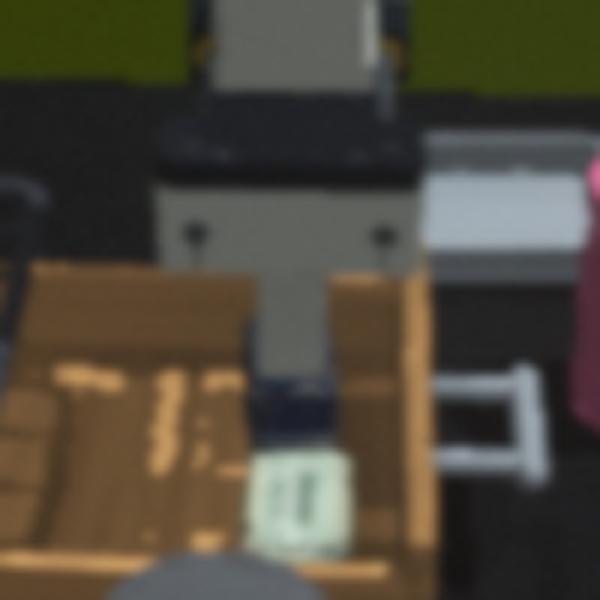

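The finger (255–328) is centred on the box (248–338). Descending and closing.

>>> play_rows([
  [[0, 0, 0, 0, 0, 1.3, 6.2], [0, 0, 0, 0, 0, 2.6, 6.2], [0, 0, 0, 0, 0, 2.6, 6.2], [0, 0, 0, 0, 0, 2.6, 5.8], [0, 0, 0, 0, 0, 2.6, 5.4], [0, 0, 0, 0, 0, 2.6, 5], [0, 0, 0, 0, 0, 2.6, 4.6], [0, 0, 0, 0, 0, 2.6, 4.2]],
])

```text
clock: 17.28
tool_pos: [0.5615, -0.162, 0.0362]
orientation: [180.0, -0.1, 2.3]
force: [-1.2, 0.6, 7.3]
opening: 0.0521
gripper_force: 29.8
```

>>> play_rows([
  [[0, 0, 0, 0, 0, 0, 4], [0, 0, 0, 0, 0, 0, 4]],
])

```text
clock: 17.45
tool_pos: [0.5616, -0.162, 0.0362]
orientation: [180.0, -0.1, 2.3]
force: [-0.7, 0.3, 6.4]
opening: 0.0518
gripper_force: 29.8
```

>>> play_rows([
  [[0, 0, 0, 0, 0, -2, 4], [0, 0, 0, 0, 0, -5, 4], [0, 0, 0, 0, 0, -8, 4], [0, 0, 0, -1, 2, -8, 4], [0, 0, -0.01, -2.5, 5.4, -8, 4], [0, 0, -0.02, -4, 8.7, -8, 4], [0, 0, -0.03, -5.5, 12, -8, 4], [0, 0, -0.033, -7, 15.2, -8, 4]],
])

```text
clock: 18.12
tool_pos: [0.4959, -0.3179, 0.1153]
orientation: [180.0, -0.0, 4.3]
force: [1.8, -0.1, -1.1]
opening: 0.0521
gripper_force: 29.8
```

>>> play_rows([
  [[0, 0, 0, -1, 2, 0, 4], [0, 0, 0, -1.5, 3.2, 0, 4], [0, 0, 0, -1.5, 3.2, 0, 4], [0, 0, 0, -1.5, 3.2, 0, 4]],
])

```text
clock: 18.45
tool_pos: [0.4839, -0.3498, 0.1147]
orientation: [180.0, -0.0, 4.1]
force: [0.2, 0.5, -0.9]
opening: 0.0519
gripper_force: 29.8
```

```bash
python3 -c "
from h import *
go([.484,-.3495,.0235],4.2)"
```

```text
at [ 0.4839 -0.3498  0.1147] [180.   -0.    4.1] grip 0.0519 t 18.45 F [ 0.2  0.5 -0.9]
row [ 0.    -0.    -0.002] [ 0.01 -0.03  9.12] rows 2.187571213158779 0.013451267678575712
```

>>> play_rows([
  [[0, 0, 0, 0, 0, 4, 4], [0, 0, 0, 0, 0, 7, 4], [0, 0, 0, 0, 0, 8.4, 4], [0, 0, 0, 0, 0, 8.8, 4], [0, 0, 0, 0, 0, 9.0, 4], [0, 0, 0, 0, 0, 9.0, 4]],
])

```text
clock: 18.95
tool_pos: [0.485, -0.3489, 0.0251]
orientation: [180.0, -0.0, 4.3]
force: [-0.1, -0.2, -0.2]
opening: 0.0518
gripper_force: 29.8
```

>>> play_rows([
  [[0, 0, 0, 0, 0, 0, 5.4], [0, 0, 0, 0, 0, 0, 6], [0, 0, 0, 0, 0, 0, 6.5], [0, 0, 0, 0, 0, -3, 6.5], [0, 0, 0, 0, 0, -7, 6.5], [0, 0, 0, 0, 0, -11, 6.5], [0, 0, 0, 0, 0, -15, 5], [0, 0, 0, 0, 0, -17, 4]],
])

```text
clock: 19.62
tool_pos: [0.4857, -0.3505, 0.2011]
orientation: [179.8, -0.4, 4.2]
force: [0.8, -1.4, 0.4]
opening: 0.0563
gripper_force: 0.0
```

>>> play_rows([
  [[0, 0, 0.12, 0, 0, 0, 3], [0, 0, 0.24, 0.2, -3, 0, 2], [0, 0, 0.36, 0.4, -7, 0, 1.8], [0, 0, 0.48, 0.6, -10, 0, 1.8], [0, 0, 0.6, 0.8, -14, 0, 1.8], [0, 0, 0.72, 1.1, -18, 0, 1.8], [0, 0, 0.84, 1.3, -22, 0, 1.8], [0, 0, 0.96, 1.3, -22, 0, 1.8]],
])

```text
clock: 20.28
tool_pos: [0.4808, -0.126, 0.1956]
orientation: [-179.9, -0.1, -49.2]
force: [0.1, -1.1, -0.5]
opening: 0.0181
gripper_force: 0.0
```

>>> play_rows([
  [[0, 0, 0.12, 0, 0, 0, 1.8], [0, 0, 0.24, 0, 0, 0, 1.8], [0, 0, 0.36, 0, 0, 0, 1.8], [0, 0, 0.48, 0, 0, 0, 1.8], [0, 0, 0.6, 0, 0, 0, 1.8], [0, 0, 0.64, 0, 0, 0, 1.8], [0, 0, 0.64, 0, 0, 0, 1.8]],
])

```text
clock: 20.87
tool_pos: [0.481, -0.129, 0.1953]
orientation: [-179.9, 0.0, -85.8]
force: [0.2, -0.4, -0.3]
opening: 0.0179
gripper_force: 0.0
```

```bash
python3 -c "
from h import *
go([.4805,-.1295,.0655],-87.7)
s=snap('top');S=snap('side')
for k in('stock','packet','garlic','tray','drawer_handle'):
  for q in(s,S):
    for d in ctrl.find_in(q['raw'],k)[:2]:
      b=d['bbox'];print(k,np.round(b,1),round(d['conf'],2),np.round(onz(q,b[0]+b[2]/2,b[1]+b[3]/2,.03),3))
print(proj(S,[.4805,-.129,.047]),proj(s,[.484,-.3495,.034]))
"
```

```text
at [ 0.481  -0.129   0.1953] [-179.9    0.   -85.8] grip 0.0179 t 20.87 F [ 0.2 -0.4 -0.3]
row [-0.001  0.     0.034] [ 0.05  0.07 12.98] rows 3.1127854345726975 0.2698750072702026
stock [379.  231.8  24.7  16.8] 0.74 [ 0.482 -0.345  0.03 ]
stock [355.  191.6  13.6  17.3] 0.65 [ 0.488 -0.314  0.03 ]
packet [319.4 244.6  24.2  19.3] 0.72 [ 0.549 -0.088  0.03 ]
packet [325.7 186.9  22.1  24.1] 0.5 [ 0.549 -0.316  0.03 ]
garlic [367.3 196.6  28.   27.3] 0.59 [ 0.548 -0.324  0.03 ]
garlic [324.3 189.2  22.6  23.9] 0.7 [ 0.551 -0.305  0.03 ]
garlic [319.6 191.   61.5  25. ] 0.68 [ 0.516 -0.296  0.03 ]
tray [321.5 192.2  58.6  22.2] 0.57 [ 0.515 -0.297  0.03 ]
tray [356.1 189.1  15.   16.8] 0.43 [ 0.484 -0.329  0.03 ]
drawer_handle [300.3 141.4  31.6  81.8] 0.74 [ 0.609 -0.177  0.03 ]
drawer_handle [253.4 210.8 118.7  69.5] 0.85 [ 0.588 -0.114  0.03 ]
[367.15105484 236.69302678] [393.74201607 239.1985817 ]
```

The stock is in the free half at (.482,-.345). Now down on the handle.

>>> play_rows([
  [[0, 0, 0.033, 0, 0, 4, 1.8], [0, 0, 0.033, 0, 0, 8, 1.8], [0, 0, 0.033, 0, 0, 12, 1.8], [0, 0, 0.033, 0, 0, 13.5, 1.8], [0, 0, 0.033, 0, 0, 15, 1.8], [0, 0, 0.033, 0, 0, 16.4, 1.8], [0, 0, 0.033, 0, 0, 16.4, 1.8], [0, 0, 0.033, 0, 0, 16.4, 1.2]],
])

```text
clock: 22.13
tool_pos: [0.4806, -0.1291, 0.0302]
orientation: [179.9, -0.0, -87.5]
force: [-0.3, 1.0, -0.1]
opening: 0.0155
gripper_force: 0.0
```

>>> play_rows([
  [[0, 0, 0, 0, 0, 0, 0.9], [0, 0, 0, 0, 0, 0, 0.6], [0, 0, 0, 0, 0, 0, 0.6], [0, 0, 0, 0, 0, 0, 0.6]],
])

```text
clock: 22.47
tool_pos: [0.4813, -0.129, 0.0313]
orientation: [-179.9, 0.0, -87.6]
force: [-0.8, -0.8, 0.5]
opening: 0.0089
gripper_force: 30.0
```

```bash
python3 -c "
from h import *
go([.6156,-.1243,.031],-87.7)"
```

```text
at [ 0.4813 -0.129   0.0313] [-179.9    0.   -87.6] grip 0.0089 t 22.47 F [-0.8 -0.8  0.5]
row [-0.001  0.     0.003] [  0.1  -13.43   0.05] rows 3.2215339612150578 0.023443354208756394
```

>>> play_rows([
  [[0, 0, 0, 0, -1, 0, 0.6], [0, 0, 0, 0, -3, 0, 0.6], [0, 0, 0, 0, -5.5, 0, 0.6], [0, 0, 0, 0, -8, 0, 0.6], [0, 0, 0, 0, -10.5, 0, 0.6], [0, 0, 0, 0, -12.5, 0, 0.6], [0, 0, 0, 0, -13.4, 0, 0.6], [0, 0, 0, 0, -13.5, 0, 0.6]],
])

```text
clock: 23.13
tool_pos: [0.6162, -0.1246, 0.0312]
orientation: [179.9, -0.1, -87.5]
force: [-5.2, -6.3, 7.5]
opening: 0.0089
gripper_force: 30.0
```

>>> play_rows([
  [[0, 0, 0, 0, -0.1, 0, 0.6], [0, 0, 0, 0, -0.2, 0, 0.6], [0, 0, 0, 0, -0.2, 0, 0.6], [0, 0, 0, 0, -0.2, 0, 0.6]],
])

```text
clock: 23.47
tool_pos: [0.6162, -0.1246, 0.0312]
orientation: [179.8, -0.1, -87.6]
force: [-6.2, -5.8, 6.5]
opening: 0.009
gripper_force: 30.0
```

The drawer is against its stop. Releasing and going to the jar.

>>> play_rows([
  [[0, 0, 0, 0, 0.2, 0, 1.4], [0, 0, 0, 0, 0.2, 0, 1.9], [0, 0, 0, 0, 0.2, -3, 1.9], [0, 0, 0, 0, 0.2, -7, 1.9], [0, 0, 0, 0, 0.2, -11, 1.9], [0, 0, 0, 0, 0.2, -15, 1.9], [0, 0, 0, 0, 0.2, -17, 1.9], [0, 0, 0, 0, 0.2, -17, 1.9]],
])

```text
clock: 24.13
tool_pos: [0.6192, -0.1232, 0.2076]
orientation: [-179.4, -0.0, -87.5]
force: [0.7, -1.1, 0.3]
opening: 0.0192
gripper_force: 0.0
```

>>> play_rows([
  [[0, 0, -0.12, -2.2, 0.5, 0, 3], [0, 0, -0.24, -4.4, 1, 0, 4], [0, 0, -0.36, -6.6, 1.5, 0, 5], [0, 0, -0.48, -8.8, 2, 0, 6], [0, 0, -0.6, -11, 2.5, 0, 8], [0, 0, -0.72, -13.2, 3, 0, 8.76], [0, 0, -0.84, -15.4, 3.5, 0, 8.76], [0, 0, -0.96, -17.4, 3.8, 0, 8.76]],
])

```text
clock: 24.8
tool_pos: [0.5699, 0.0506, 0.2006]
orientation: [-180.0, 0.0, -32.2]
force: [0.1, 0.6, 0.6]
opening: 0.0667
gripper_force: 0.0
```

>>> play_rows([
  [[0, 0, -0.12, 0, 0, 0, 8.76], [0, 0, -0.24, 0, 0, 0, 8.76], [0, 0, -0.36, 0, 0, 0, 8.76], [0, 0, -0.48, 0, 0, 0, 8.76], [0, 0, -0.57, 0, 0, 0, 8.76], [0, 0, -0.57, 0, 0, 0, 8.76], [0, 0, -0.57, 0, 0, 0, 8.76]],
])

```text
clock: 25.38
tool_pos: [0.5704, 0.0493, 0.2005]
orientation: [-180.0, -0.0, -0.0]
force: [0.1, -0.6, -0.0]
opening: 0.0875
gripper_force: 0.0
```

```bash
python3 -c "
from h import *
go([.5688,.0483,.043],0)"
```

```text
at [0.5704 0.0493 0.2005] [-180.   -0.   -0.] grip 0.0875 t 25.38 F [ 0.1 -0.6 -0. ]
row [-0.    -0.    -0.001] [-0.17  0.11 15.75] rows 3.776954750296641 0.005555020245951537
```

>>> play_rows([
  [[0, 0, 0, -0.2, 0.1, 4, 8.76], [0, 0, 0, -0.2, 0.1, 8, 8.76], [0, 0, 0, -0.2, 0.1, 12, 8.76], [0, 0, 0, -0.2, 0.1, 15.7, 8.76], [0, 0, 0, -0.2, 0.1, 15.7, 8.76], [0, 0, 0, -0.2, 0.1, 15.7, 7.6], [0, 0, 0, -0.2, 0.1, 15.7, 6.8], [0, 0, 0, -0.2, 0.1, 15.7, 6.2]],
])

```text
clock: 26.05
tool_pos: [0.5704, 0.0487, 0.0463]
orientation: [-179.9, -0.2, 0.1]
force: [0.1, -0.7, 0.8]
opening: 0.0726
gripper_force: 0.0
```

>>> play_rows([
  [[0, 0, 0, 0, 0, 0, 5.8], [0, 0, 0, 0, 0, 0, 5], [0, 0, 0, 0, 0, 0, 4.5], [0, 0, 0, 0, 0, 0, 4.5]],
])

```text
clock: 26.38
tool_pos: [0.5699, 0.0485, 0.0459]
orientation: [-179.9, -0.2, 0.1]
force: [-1.9, 0.5, 7.8]
opening: 0.0628
gripper_force: 30.0
```

```bash
python3 -c "
from h import *
go([.5602,-.1755,.083],0)"
```

```text
at [0.5699 0.0485 0.0459] [-1.799e+02 -2.000e-01  1.000e-01] grip 0.0628 t 26.38 F [-1.9  0.5  7.8]
row [-0.001 -0.004  0.002] [-1.   22.39 -3.74] rows 5.449208763073565 0.03657787855089902
```

>>> play_rows([
  [[0, 0, 0, 0, 0, -2, 4.5], [0, 0, 0, 0, 0, -4, 4.5], [0, 0, 0, 0, 2, -4, 4.5], [0, 0, 0, 0, 5.5, -4, 4.5], [0, 0, 0, -0.3, 9, -4, 4.5], [0, 0, 0, -0.6, 12.5, -4, 4.5], [0, 0, 0, -0.9, 16, -4, 4.5], [0, 0, 0, -0.9, 19.5, -4, 4.5]],
])

```text
clock: 27.05
tool_pos: [0.5588, -0.1484, 0.0842]
orientation: [-180.0, -0.0, 0.1]
force: [0.5, 1.4, -3.4]
opening: 0.0628
gripper_force: 30.0
```

>>> play_rows([
  [[0, 0, 0, 0, 1.5, 0, 4.5], [0, 0, 0, 0, 2.5, 0, 4.5], [0, 0, 0, 0, 2.9, 0, 4.5], [0, 0, 0, 0, 2.9, 0, 4.5], [0, 0, 0, 0, 2.9, 0, 4.5]],
])

```text
clock: 27.47
tool_pos: [0.5599, -0.1753, 0.0837]
orientation: [-180.0, -0.0, 0.1]
force: [0.2, 0.1, -2.9]
opening: 0.0627
gripper_force: 30.0
```

```bash
python3 -c "
from h import *
go([.561,-.1755,.0463],0)"
```

```text
at [ 0.5599 -0.1753  0.0837] [-1.8e+02 -0.0e+00  1.0e-01] grip 0.0627 t 27.47 F [ 0.2  0.1 -2.9]
row [-0.    -0.     0.002] [0.11 0.02 3.74] rows 0.8963974654186001 0.017798159228263687
```

Then release, rise, and go to the mill at (.440,.035).

>>> play_rows([
  [[0, 0, 0, 0.1, 0, 1.5, 4.5], [0, 0, 0, 0.1, 0, 3, 4.5], [0, 0, 0, 0.1, 0, 3.6, 4.5], [0, 0, 0, 0.1, 0, 3.8, 4.5], [0, 0, 0, 0.1, 0, 3.8, 4.5], [0, 0, 0, 0.1, 0, 3.8, 6.5], [0, 0, 0, 0.1, 0, 3.8, 7.6], [0, 0, 0, 0.1, 0, 3.8, 8.2]],
])

```text
clock: 28.13
tool_pos: [0.5615, -0.1757, 0.0462]
orientation: [180.0, -0.1, 0.2]
force: [-0.2, 0.2, -0.8]
opening: 0.0734
gripper_force: 0.0
```

>>> play_rows([
  [[0, 0, 0, 0, 0, -4, 8.76], [0, 0, 0, 0, 0, -8, 8.76], [0, 0, 0, 0, 0, -12, 8.76], [0, 0, 0, 0, 0, -16, 8.76], [0, 0, 0, -2, -3.5, -17, 8.76], [0, 0, 0, -4, -7, -17, 8.76], [0, 0, 0, -6, -10.5, -17, 8.76], [0, 0, 0, -8, -14, -17, 8.76]],
])

```text
clock: 28.8
tool_pos: [0.4797, -0.0352, 0.2162]
orientation: [-180.0, -0.1, 0.1]
force: [0.5, 1.6, -0.6]
opening: 0.0874
gripper_force: 0.0
```

```bash
python3 -c "
from h import *
go([.440,.035,.124],0)"
```

```text
at [ 0.4797 -0.0352  0.2162] [-1.8e+02 -1.0e-01  1.0e-01] grip 0.0874 t 28.8 F [ 0.5  1.6 -0.6]
row [-0.001 -0.002  0.001] [-3.98 -7.02  9.22] rows 2.9377050675057776 0.015598576287536515
```

>>> play_rows([
  [[0, 0, 0, -2, -3.5, 0, 8.76], [0, 0, 0, -4, -7, 0, 8.76], [0, 0, 0, -4, -7, 0, 8.76], [0, 0, 0, -4, -7, 0, 8.76]],
])

```text
clock: 29.13
tool_pos: [0.44, 0.0358, 0.2165]
orientation: [-179.9, -0.1, 0.4]
force: [0.2, -0.4, -0.2]
opening: 0.0877
gripper_force: 0.0
```

```bash
python3 -c "
from h import *
go([.440,.035,.124],0)"
```

```text
at [0.44   0.0358 0.2165] [-1.799e+02 -1.000e-01  4.000e-01] grip 0.0877 t 29.13 F [ 0.2 -0.4 -0.2]
row [-0.001 -0.002  0.007] [-0.02  0.09  9.25] rows 2.218847492952695 0.06104120585440737
```

>>> play_rows([
  [[0, 0, 0, 0, 0, 4, 8.76], [0, 0, 0, 0, 0, 8, 8.76], [0, 0, 0, 0, 0, 9.2, 8.76], [0, 0, 0, 0, 0, 9.2, 8], [0, 0, 0, 0, 0, 9.2, 7], [0, 0, 0, 0, 0, 9.2, 6], [0, 0, 0, 0, 0, 9.2, 5.4], [0, 0, 0, 0, 0, 9.2, 5]],
])

```text
clock: 29.8
tool_pos: [0.4414, 0.0339, 0.1248]
orientation: [-179.9, -0.1, 0.1]
force: [0.2, 0.2, -0.5]
opening: 0.0595
gripper_force: 0.0
```

>>> play_rows([
  [[0, 0, 0, 0, 0, 0, 4.6], [0, 0, 0, 0, 0, 0, 4], [0, 0, 0, 0, 0, 0, 3], [0, 0, 0, 0, 0, 0, 3], [0, 0, 0, 0, 0, 0, 3]],
])

```text
clock: 30.22
tool_pos: [0.4411, 0.0341, 0.1243]
orientation: [-180.0, -0.1, 0.1]
force: [-0.8, 1.4, 6.3]
opening: 0.0471
gripper_force: 30.0
```

```bash
python3 -c "
from h import *
go([.5575,-.0695,.164],0)"
```

```text
at [0.4411 0.0341 0.1243] [-1.8e+02 -1.0e-01  1.0e-01] grip 0.0471 t 30.22 F [-0.8  1.4  6.3]
row [-0.001 -0.002  0.003] [11.62 10.39 -3.96] rows 3.8561037791070434 0.024588958565151114
```

>>> play_rows([
  [[0, 0, 0, 0, 0, -2, 3], [0, 0, 0, 0, 0, -4, 3], [0, 0, 0, 2, 1.8, -4, 3], [0, 0, 0, 5, 4.4, -4, 3], [0, 0, 0, 8, 7.1, -4, 3], [0, 0, 0, 10.5, 9.3, -4, 3], [0, 0, 0, 11.7, 10.4, -4, 3], [0, 0, 0, 11.7, 10.4, -4, 3]],
])

```text
clock: 30.88
tool_pos: [0.5592, -0.0723, 0.1621]
orientation: [179.9, 0.1, -0.0]
force: [1.0, 0.1, -1.3]
opening: 0.0468
gripper_force: 30.0
```

>>> play_rows([
  [[0, 0, 0, 0, 0, 0, 3], [0, 0, 0, 0, 0, 1.5, 3], [0, 0, 0, 0, 0, 3, 3], [0, 0, 0, 0, 0, 3.7, 3], [0, 0, 0, 0, 0, 4, 3], [0, 0, 0, 0, 0, 4, 3], [0, 0, 0, 0, 0, 4, 3]],
])

```text
clock: 31.47
tool_pos: [0.5576, -0.0694, 0.1244]
orientation: [-180.0, -0.0, 0.2]
force: [-0.7, 0.9, 2.9]
opening: 0.0471
gripper_force: 30.0
```

```bash
python3 -c "
from h import *
go([.5585,-.0695,.1241],0)"
```

```text
at [ 0.5576 -0.0694  0.1244] [-180.    -0.     0.2] grip 0.0471 t 31.47 F [-0.7  0.9  2.9]
row [-0.    -0.001  0.003] [0.09 0.01 0.03] rows 0.022952716999669356 0.026334213284014495
```

Release, rise, and clear off to the left for a last look.

>>> play_rows([
  [[0, 0, 0, 0, 0, 0, 5.2], [0, 0, 0, 0, 0, 0, 6.5], [0, 0, 0, 0, 0, 0, 8.5], [0, 0, 0, 0, 0, -2, 8.76], [0, 0, 0, 0, 0, -5, 8.76], [0, 0, 0, 0, 0, -9, 8.76], [0, 0, 0, -1, -3, -10, 8.76], [0, 0, 0, -2, -7, -10, 8.76]],
])

```text
clock: 32.13
tool_pos: [0.5393, -0.0009, 0.2273]
orientation: [-180.0, -0.3, -0.1]
force: [0.6, 0.8, -0.6]
opening: 0.0866
gripper_force: 0.0
```

>>> play_rows([
  [[0, 0, 0, -1, -4, 0, 8.76], [0, 0, 0, -2, -8, 0, 8.76], [0, 0, 0, -3, -12, 0, 8.76], [0, 0, 0, -4, -16, 0, 8.76], [0, 0, 0, -5, -20, 0, 8.76], [0, 0, 0, -6, -24, 0, 8.76], [0, 0, 0, -6, -26, 0, 8.76], [0, 0, 0, -6, -26, 0, 8.76]],
])

```text
clock: 32.8
tool_pos: [0.4764, 0.2636, 0.2233]
orientation: [-180.0, -0.0, 0.3]
force: [-0.0, -0.6, 0.1]
opening: 0.0874
gripper_force: 0.0
```

Run:
```python
from h import *
s=snap('top');a=np.load('top0.npy',allow_pickle=True).item()['color'][70:280,235:425];b=s['color'][70:280,235:425]
cv2.imwrite("pics/fin.png",cv2.resize(np.hstack([a,b])[:,:,::-1],None,fx=2.1,fy=2.1,interpolation=cv2.INTER_CUBIC))
# shift of jar/mill/riser-front patches between the first and last picture
for n,(x,y,w,h) in dict(jarlid=(60,108,38,38),mill=(8,108,36,36),drawerfront=(35,80,45,32),garlic=(132,120,26,32)).items():
    t=a[y:y+h,x:x+w];m=cv2.matchTemplate(b[max(y-12,0):y+h+12,max(x-8,0):x+w+12],t,cv2.TM_CCOEFF_NORMED);_,v,_,l=cv2.minMaxLoc(m);print(n,round(v,3),l[0]-min(x,8),l[1]-12)
go([.5,.2,.22])
```

```text
jarlid 0.993 0 0
mill 0.978 0 1
drawerfront 0.986 0 0
garlic 0.998 0 0
at [0.4764 0.2618 0.2232] [180.    0.    0.3] grip 0.0878 t 32.85 F [ 1.  -0.6 -0.1]
row [0.    0.    0.005] [2.33 6.19 0.32] rows 1.5872585686916536 0.041410619456332495
```

View pics/fin.png

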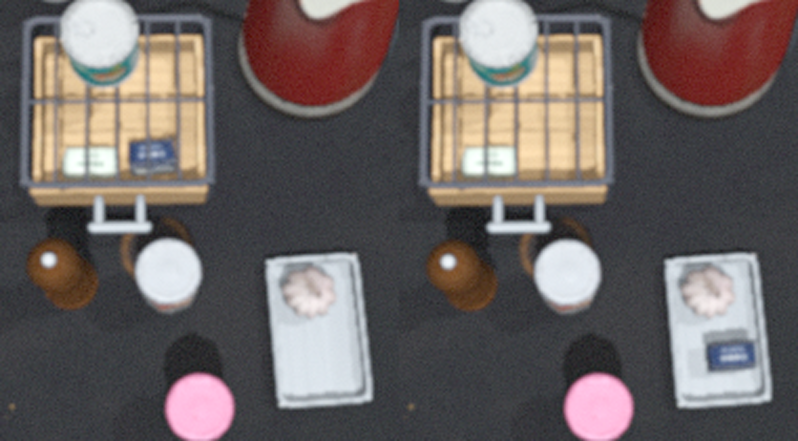

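The last picture (right half) matches the start: jar (567,272), mill (462,274) and packet (490,160) are in place. The drawer is shut, and the stock lies flat at (731,353) in the tray's free half.

```bash
python3 -c "
from plant import ctrl
print(ctrl.close_job())"
```

```text
the job is handed in; nothing more can be done
None
```

The job is handed in at about 33 s on the robot's clock: the navy-blue stock box lies flat in the free half of the tray, the drawer is shut against its stop, and the last top picture shows the jar, mill, packet and garlic standing where they were at the start (no verdict was returned).

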